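# Clamp the phone in the bonding press

### The job

A phone with a freshly glued back lies in one of the two small blue bonding presses. On that press, first slide the red safety catch fully out to the side, away from the T-handle, and then pull the black T-handle forward, towards the phone, all the way over, so that the pad clamps the phone; let go and leave it so. Leave the empty press alone.

Things in the scene. Friction and masses are not known exactly. Their poses are not given: they have to be found in the camera images.
- press: The blue bench press whose bed holds the white-backed phone; fixed, base 250 x 130 x 20 mm. Origin on the table under the base; axes: z up, x to its rear, away from the phone bed, y to its left seen from the front (robot) side. Turned up to 12 degrees from the world axes. A like press with an empty black bed stands 0.24 to 0.4 m to one side.
- press_tab (a point): Red upright catch tab of the press with the phone, 12 mm thick along the press's x, 30 mm wide along y; the axes here are the press's. Point: 20 mm below the tab's top edge, 29 mm above the 12 mm steel bar it stands on. Slides straight along the press's +y to release. Can be pinched from above across x, or pushed along y.
- press_handle (a point): Middle of the black T-handle bar of the press with the phone: round, 18 mm thick, 64 mm long along the press's y, on a 12 mm stem. It swings about a level axis along y, 120 mm from the bar. At the start it is about 0.21 m up, 41 mm to the rear of the tab and 90 mm beside it; the space behind and above is free for fingers to draw it forward. Resists with 3 N.
- press_catch (a joint): Slide of the red catch of the press with the phone, m: 0 locked (a steel tongue stands in front of the stem), 0.040 fully out; the tongue clears the stem from about 0.020. It resists with about 2 N and stays where it is left.
- press_lever (a joint): Angle of the T-handle of the press with the phone, rad: 0 leaning 25 degrees to the rear, 1.2 fully forward (stem 44 degrees forward of upright, pad on the phone). Positive carries the bar forward, to -x of the press. It stays where it is left. While the catch is locked it stops after about 0.06.
- spare_catch (a joint): Slide of the red catch of the other, empty press (same build, empty black rubber bed), m; to be left at its start near 0.
- spare_lever (a joint): Angle of the T-handle of the other, empty press, rad; to be left at its start near 0.

How it is judged:
By the outcome, as a careful person would: the job done as asked, in the order asked, and still so for the second after the job is handed in, with the robot touching nothing.
It also fails if it takes over 48 s, if anything falls off the work surface, if the arm or the gripper's body presses on something with over 40 N, if the wrist force passes 120 N, or if a joint passes its speed limit or range.

### The arm

A 6-joint arm with a two-finger parallel gripper is mounted at the origin on the work surface. World frame = base frame: x ahead of the robot, y to its left, z up, the work surface at z = 0. Lengths are in m, angles in rad, forces in N, time in s.
With the tool pointing down it reaches from about 0.35 to 0.875 m from the base axis. Payload 4.2 kg.
Tool frame: the origin (TCP) lies at the very end of the fingers, on their centre line; the grasp point (between the pads) lies 19 mm behind it; z points along the fingers, y is the line along which they close (so a half turn about z gives the same grasp; the last joint's range is limited). The gripper opens to 85 mm and grips with 20 to 120 N. Pads are 22 mm wide; open, the fingers measure 114 mm over their backs; the gripper's body (76 mm by 85 mm) begins 54 mm behind the grasp point. The pads swing forward as they close: fully open they stand 13 mm farther back than shut.
Start: joints at [-1.043, 0.385, 0.008, 0, -1.194, -0.259], TCP at [0.166, -0.603, 0.231] pointing down, gripper open.
Joint ranges: [-3.14, 3.14], [-1.21, 2.06], [-1.07, 1.41], [-3.16, 2.05], [-2.99, -0.16], [-3.1, 3.1]. Speed limits (rad/s): [2.79, 2.79, 3.14, 3.14, 3.14, 3.14].

### API

Orientations are given as a rotation vector (axis times angle).
In Python, from cell import arm gives the robot as it stands.
- The arm moves only by the tool play_rows, never from a script. Its argument "increments" is a list of rows, each a list of 3 entries, a list of its own where there are three numbers: the shift along the tool's x, y, z in cm, then the turn, a rotation vector about the tool's x, y, z in rad, then the closure in counts, from 0 (fully open) to 255 (shut). A call has 1 to 20 rows; each row is the pose to reach, as a shift and turn from the pose commanded when the call began, along the tool's axes at that moment; what a row does not reach only later rows make up. A row lasts 1/12 s, in which the tool goes at most 41.7 mm and 7.16 degrees, less where a joint would pass 70% of its speed; a pose out of reach is approached as far as the arm can. A call with a gripper value outside its range is refused whole. The fingers move at their own pace and stop on an object; "force" is the grip in N (left out, the last holds). Time passes only in rows, so rows that repeat a pose let the fingers close. It gives the time, the measured TCP pose, the force, the opening and the grip force at its end, in the units of the state.
- arm.observe(): the state, without advancing time (a new reading comes with each control period).
- arm.camera(name): name is "scene" or "top" or "wrist"; returns the picture (400x640x3 uint8, blue, green, red); there is no depth.
- arm.get_calibration(name): a dict with "intrinsics" (3x3 intrinsics, pixels), "dist_coeffs" ([k1, k2, p1, p2, k3] as OpenCV has them; the pictures are not rectified), "R" (3x3) and "t" (3): a world point X has camera coordinates R X + t. Camera axes: x right, y down, z forward; pixel columns grow to the right and rows downward; lengths in m; the calibration is good to about 2 mm. A picture is of the moment at which its call begins: read the wrist's pose just before it. get_calibration takes no time and is no camera call; for the wrist camera it gives the pose at the moment of the call.
- arm.finish_job(): hands the job in; it is judged then, once.
The state is a dict: "time": time; "q": joint angles; "joint_vel": joint speeds; "joint_efforts": joint torques, N m; "eef_pos": TCP position; "eef_rot": TCP orientation; "force": force on the tool from outside, world axes, zero at the start; "ft_torque": the same for the moment, N m; "opening": finger opening in m; "grasp_force": force on a finger pad.
Only numpy, scipy, OpenCV 4.12 (cv2) and the standard library are available. Lean on these libraries where they do the work, as an engineer would, in place of code of your own. Each camera call takes 0.05 s, during which the arm holds its last target. There are 200 camera calls.

## Working session

There is one attempt and no reset: what is moved stays moved. The work goes in short steps, Python scripts to look and compute and a tool call to move; the robot and the scene stay as the last step left them, time stands still between calls to the robot, and variables do not carry over. Pictures are saved under pics/ and viewed, at most 10 in all, crops included, and the job is handed in when it is done.

Besides the shell and the picture viewer there is one more tool, called by a JSON object that holds its "method" and its "body", one argument or row to a line. play_rows: Moves the arm, as the interface text tells. Its arguments: {"type":"object","properties":{"increments":{"type":"array"},"force":{"type":"number"}},"required":["increments"]}

```bash
ls; mkdir -p pics
python3 - <<'E'
from cell import arm
import cv2
for n in("scene","top"):
    cv2.imwrite(f"pics/{n}0.png",arm.camera(n))
    c=arm.get_calibration(n);print(n,c)
print(arm.observe())
E
```

```text
pics
scene {'intrinsics': array([[432.93324479,   0.        , 319.84237035],
       [  0.        , 432.93324479, 202.70775138],
       [  0.        ,   0.        ,   1.        ]]), 'dist_coeffs': array([-0.12057071,  0.        ,  0.        ,  0.        ,  0.        ]), 'R': array([[-0.07345529,  0.99726447,  0.00824045],
       [ 0.78736089,  0.06306185, -0.61325853],
       [-0.6121006 , -0.03855888, -0.78983927]]), 't': array([-0.01262398, -0.37734498,  1.27052924])}
top {'intrinsics': array([[363.61372921,   0.        , 324.02370644],
       [  0.        , 363.61372921, 199.11275068],
       [  0.        ,   0.        ,   1.        ]]), 'dist_coeffs': array([-0.02612609,  0.        ,  0.        ,  0.        ,  0.        ]), 'R': array([[-0.00185255, -0.9998591 , -0.01668382],
       [-0.99903127,  0.00258403, -0.04392995],
       [ 0.04396687,  0.01658628, -0.99889529]]), 't': array([0.05469701, 0.58766316, 0.77987687])}
{'time': 0.1, 'q': array([-1.04341585e+00,  3.85497982e-01,  6.78370185e-03, -4.38891803e-04,
       -1.19398865e+00, -2.58599639e-01]), 'joint_vel': array([ 0.0003193 , -0.00167231,  0.00318339,  0.00174587, -0.00083877,
        0.0004614 ]), 'joint_efforts': array([-2.00389608e-03, -3.93317950e+01,  1.88928705e+01,  4.19795573e+00,
       -2.59286076e-03,  4.00330521e-06]), 'eef_pos': array([ 0.16585843, -0.60206367,  0.23032763]), 'eef_rot': array([ 4.20630733e-01, -3.11294803e+00, -3.01163240e-03]), 'force': array([-0.48996921,  0.38536508,  0.09218571]), 'ft_torque': array([-0.02086201, -0.04327082,  0.03244285]), 'grasp_force': 0.0, 'opening': 0.08515525751689439}
```

View pics/scene0.png

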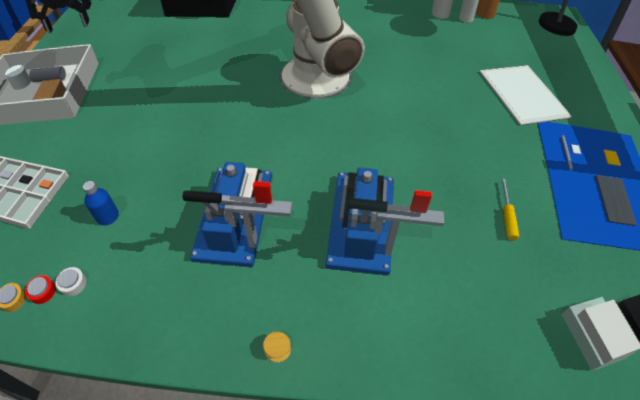

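View pics/top0.png

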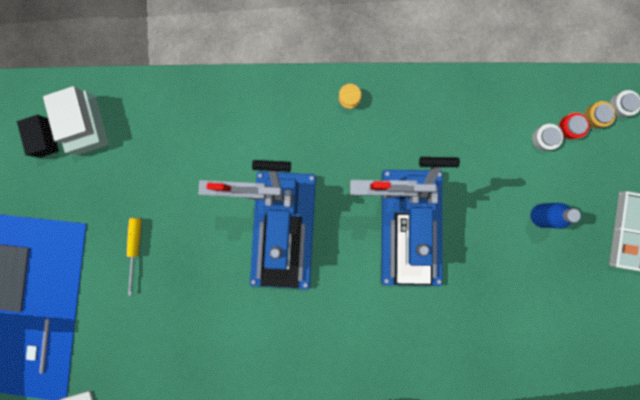

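The press with the phone is the right one in the top picture: tab near (380,185), T-bar near (439,162). In the scene picture it is the left one: tab near (262,192), T-bar near (202,197). I'll enlarge both.

Run:
```python
import cv2,numpy as np
a=cv2.imread("pics/scene0.png")[155:270,175:300];b=cv2.imread("pics/top0.png")[145:295,340:470]
a=cv2.resize(a,(500,460),interpolation=cv2.INTER_CUBIC) # x4
b=cv2.resize(b,(520,600),interpolation=cv2.INTER_CUBIC)[:460] # x4
c=np.zeros((460,800,3),np.uint8); 
c[:, :420]=a[:,:420]; c[:,420:]=b[:,:380]
b2=np.hstack([a[:,:400],b[:,:400]])
cv2.imwrite("pics/crop.png",b2)
```

```text
(no output)
```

View pics/crop.png

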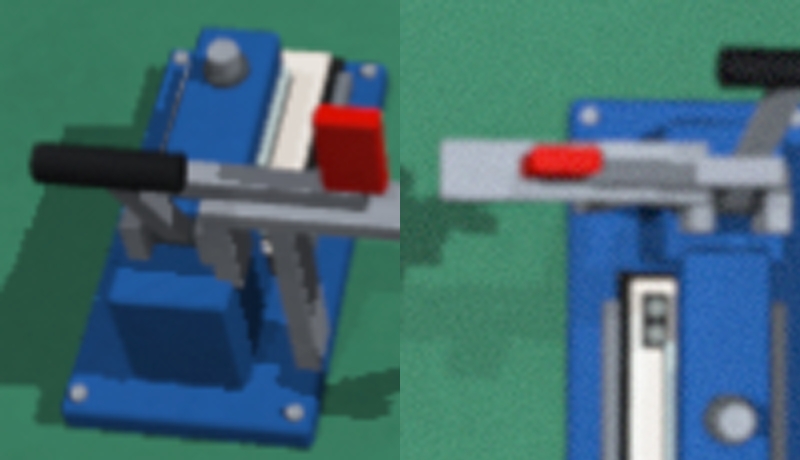

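The crop shows the tab's rear top edge at scene (262,182), with the tab's top at top-picture (380.5,185). The bar ends are at scene (183,196) and (221.5,197.5), and at top (420,162) and about (459,162). Base bolts are visible for the yaw.

```bash
cat > h.py <<'E'
from cell import arm
import cv2,numpy as np
def ray(n,uv,c=None):
    c=c or arm.get_calibration(n)
    p=cv2.undistortPoints(np.array([[uv]],float),c["intrinsics"],c["dist_coeffs"])[0,0]
    R=c["R"];o=-R.T@c["t"];d=R.T@np.array([*p,1]);return o,d/np.linalg.norm(d)
def plane(n,uv,z,c=None):
    o,d=ray(n,uv,c);return o+d*(z-o[2])/d[2]
def tri(l):
    A=0;b=0;P=[]
    for n,uv in l:
        o,d=ray(n,uv);M=np.eye(3)-np.outer(d,d);A=A+M;b=b+M@o;P.append((o,M))
    x=np.linalg.solve(A,b);return x,[np.linalg.norm(M@(x-o)) for o,M in P]
def pix(n,X):
    c=arm.get_calibration(n);return cv2.projectPoints(np.array(X,float).reshape(-1,3),cv2.Rodrigues(c["R"])[0],c["t"],c["intrinsics"],c["dist_coeffs"])[0][:,0]
E
python3 - <<'E'
from h import *
np.set_printoptions(precision=4,suppress=True)
print("bar -y",tri([("scene",(183.3,195.7)),("top",(459,162))]))
print("bar +y",tri([("scene",(221.5,197.5)),("top",(420.3,161.8))]))
print("tab top",tri([("scene",(261.8,181.5)),("top",(380.5,184.5))]))
B=[plane("scene",u,.022) for u in [(194.25,253.25),(248.5,257.75),(267.25,172.75),(220,169.25)]]
for b in B:print(b)
C=[plane("top",u,.022) for u in [(440,174),(387,174),(386.5,281.5),(437.5,281.5)]]
for b in C:print(b)
for Q in(B,C):
    v=(Q[0]-Q[3])+(Q[1]-Q[2]);print(np.degrees(np.arctan2(v[1],v[0])),np.mean(Q,0))
E
```

```text
bar -y (array([ 0.64  , -0.1728,  0.2078]), [np.float64(0.0001065186286919635), np.float64(0.0001065186286919747)])
bar +y (array([ 0.64  , -0.1073,  0.2098]), [np.float64(0.0009731698201784941), np.float64(0.0009731698201784942)])
tab top (array([ 0.6027, -0.043 ,  0.2129]), [np.float64(0.0008081942240906285), np.float64(0.0008081942240906223)])
[ 0.6423 -0.1957  0.022 ]
[ 0.6431 -0.0835  0.022 ]
[ 0.4144 -0.0794  0.022 ]
[ 0.4121 -0.192   0.022 ]
[ 0.641  -0.1973  0.022 ]
[ 0.6413 -0.0829  0.022 ]
[ 0.411  -0.0798  0.022 ]
[ 0.4108 -0.1886  0.022 ]
-0.9587058977169874 [ 0.528  -0.1376  0.022 ]
-1.46197827435536 [ 0.526  -0.1371  0.022 ]
```

```bash
cat >> h.py <<'E'
from scipy.spatial.transform import Rotation as Ro
YAW=np.radians(-1.2)
TGT=Ro.from_matrix(np.array([[-np.cos(YAW),-np.sin(YAW),0],[-np.sin(YAW),np.cos(YAW),0],[0,0,-1.]]).T) if 0 else Ro.from_matrix(np.column_stack([[-np.cos(YAW),-np.sin(YAW),0],[-np.sin(YAW),np.cos(YAW),0],[0,0,-1]]))
def go(*W):
    s=arm.observe();R=Ro.from_rotvec(s["eef_rot"])
    print("t",round(s["time"],2),"pos",s["eef_pos"].round(4),"F",s["force"].round(1),"turn",(R.inv()*TGT).as_rotvec().round(3))
    for w in W:print(w,(R.inv().apply(np.array(w)-s["eef_pos"])*100).round(2))
E
python3 -c "
from h import *
go((.2,-.56,.29),(.603,-.085,.29))"
```

```text
t 0.1 pos [ 0.1659 -0.6021  0.2303] F [-0.5  0.4  0.1] turn [ 0.002 -0.     0.29 ]
(0.2, -0.56, 0.29) [-4.41  3.16 -5.96]
(0.603, -0.085, 0.29) [-55.87  38.26  -5.9 ]
```

{"method": "play_rows", "body": {
  "increments": [
    [[-2.2,1.6,-3],[0,0,0.06],255],
    [[-4.4,3.2,-6],[0,0,0.12],255],
    [[-55.9,38.3,-6],[0,0,0.29],255],
    [[-55.9,38.3,-6],[0,0,0.29],255],
    [[-55.9,38.3,-6],[0,0,0.29],255],
    [[-55.9,38.3,-6],[0,0,0.29],255],
    [[-55.9,38.3,-6],[0,0,0.29],255],
    [[-55.9,38.3,-6],[0,0,0.29],255],
    [[-55.9,38.3,-6],[0,0,0.29],255],
    [[-55.9,38.3,-6],[0,0,0.29],255],
    [[-55.9,38.3,-6],[0,0,0.29],255],
    [[-55.9,38.3,-6],[0,0,0.29],255],
    [[-55.9,38.3,-6],[0,0,0.29],255],
    [[-55.9,38.3,-6],[0,0,0.29],255],
    [[-55.9,38.3,-6],[0,0,0.29],255],
    [[-55.9,38.3,-6],[0,0,0.29],255],
    [[-55.9,38.3,-6],[0,0,0.29],255],
    [[-55.9,38.3,-6],[0,0,0.29],255],
    [[-55.9,38.3,-6],[0,0,0.29],255],
    [[-55.9,38.3,-6],[0,0,0.29],255]
  ]
}}

```text
time: 1.77
eef_pos: [0.6029, -0.0846, 0.2905]
eef_rot: [-0.032, -3.14, 0.0]
force: [-0.7, -1.3, -0.1]
opening: 0.0
grasp_force: 0.0
```

Run:
```python
from h import *
np.set_printoptions(precision=1,suppress=True)
im=arm.camera("wrist");cv2.imwrite("pics/w1.png",im)
print(pix("wrist",[(.599,-.043,.213),(.599,-.05,.213),(.640,-.14,.209)]))
go((.603,-.085,.185),(.603,0,.185))
```

```text
[[371.8 201. ]
 [362.8 201.2]
 [252.4 249.3]]
t 1.82 pos [ 0.6 -0.1  0.3] F [-0.3 -0.4  0. ] turn [-0. -0. -0.]
(0.603, -0.085, 0.185) [-0.1  0.  10.6]
(0.603, 0, 0.185) [ 0.1  8.5 10.6]
```

View pics/w1.png

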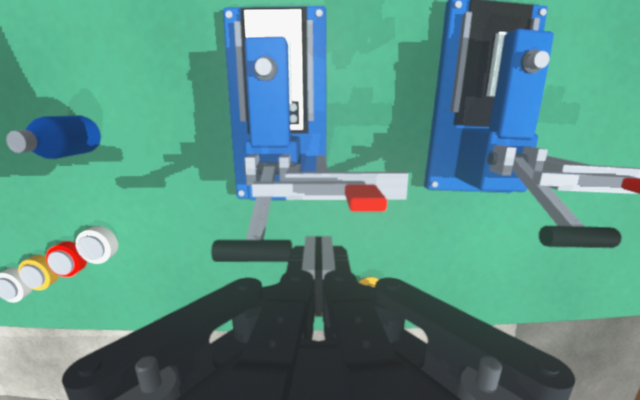

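The picture shows the tab's top face at about (366,203), so the tab is near y −0.047, x 0.598. The bar is at (252,250), as predicted. Now I descend beside the tab.

{"method": "play_rows", "body": {
  "increments": [
    [[0.2,-0.3,3],[0,0,0],255],
    [[0.3,-0.3,6],[0,0,0],255],
    [[0.3,-0.3,8.5],[0,0,0],255],
    [[0.3,-0.3,10.5],[0,0,0],255],
    [[0.3,-0.3,10.5],[0,0,0],255],
    [[0.3,-0.3,10.5],[0,0,0],255]
  ]
}}

```text
time: 2.32
eef_pos: [0.5993, -0.0891, 0.1863]
eef_rot: [-0.036, -3.14, 0.001]
force: [0.0, -0.6, 1.3]
opening: 0.0
grasp_force: 0.0
```

{"method": "play_rows", "body": {
  "increments": [
    [[0,0.5,0],[0,0,0],255],
    [[0,1,0],[0,0,0],255],
    [[0,1.3,0],[0,0,0],255],
    [[0,1.6,0],[0,0,0],255],
    [[0,1.9,0],[0,0,0],255],
    [[0,2.2,0],[0,0,0],255],
    [[0,2.5,0],[0,0,0],255],
    [[0,2.8,0],[0,0,0],255],
    [[0,3.1,0],[0,0,0],255],
    [[0,3.4,0],[0,0,0],255]
  ]
}}

```text
time: 3.15
eef_pos: [0.6008, -0.0534, 0.1862]
eef_rot: [-0.033, -3.141, -0.0]
force: [0.4, -1.9, 1.3]
opening: 0.0002
grasp_force: 1.1
```

{"method": "play_rows", "body": {
  "increments": [
    [[0,0.2,0],[0,0,0],255],
    [[0,0.4,0],[0,0,0],255],
    [[0,0.6,0],[0,0,0],255],
    [[0,0.8,0],[0,0,0],255],
    [[0,1.0,0],[0,0,0],255],
    [[0,1.2,0],[0,0,0],255],
    [[0,1.3,0],[0,0,0],255],
    [[0,1.4,0],[0,0,0],255]
  ]
}}

```text
time: 3.82
eef_pos: [0.601, -0.0396, 0.1862]
eef_rot: [-0.033, -3.141, -0.0]
force: [0.4, -3.2, 1.0]
opening: 0.0002
grasp_force: 1.0
```

Run:
```python
from h import *
im=arm.camera("scene");go()
print(arm.observe()["force"])
cv2.imwrite("pics/s2.png",cv2.resize(im[120:290,160:360],(800,600*17//15*0+680),interpolation=cv2.INTER_CUBIC)[:600])
```

```text
t 3.87 pos [ 0.6011 -0.0395  0.1862] F [-0.9 -1.1  1.4] turn [ 0. -0. -0.]
[-0.85211171 -1.11293384  1.35060678]
```

View pics/s2.png

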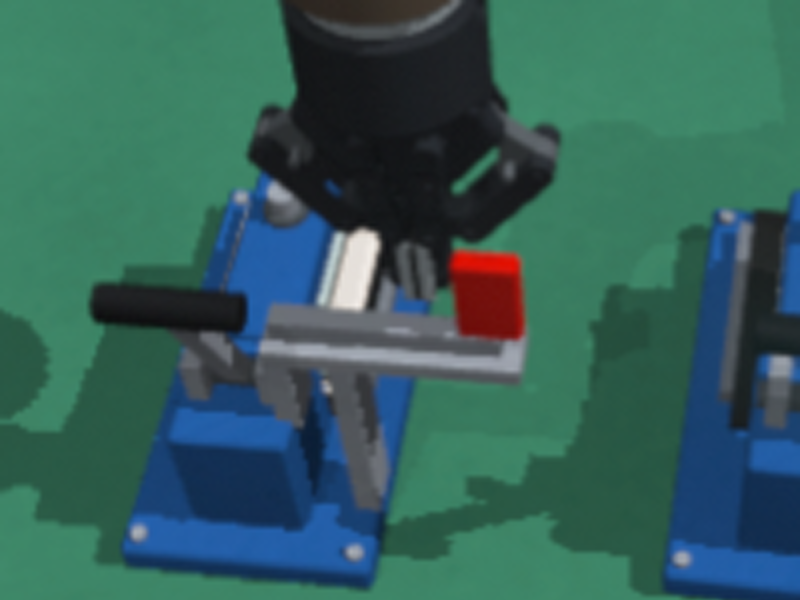

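The tab is now near the bar's end: its top is at about (486,255) in the crop, a shift of about 36 mm. I'll push on to the stop.

{"method": "play_rows", "body": {
  "increments": [
    [[0,0.1,0],[0,0,0],255],
    [[0,0.2,0],[0,0,0],255],
    [[0,0.3,0],[0,0,0],255],
    [[0,0.4,0],[0,0,0],255],
    [[0,0.4,0],[0,0,0],255]
  ]
}}

```text
time: 4.28
eef_pos: [0.601, -0.0374, 0.1862]
eef_rot: [-0.034, -3.14, 0.004]
force: [1.0, -8.4, -0.7]
opening: -0.0001
grasp_force: 3.9
```

{"method": "play_rows", "body": {
  "increments": [
    [[0,0.1,0],[0,0,0],255],
    [[0,0.2,0],[0,0,0],255],
    [[0,0.3,0],[0,0,0],255],
    [[0,0.3,0],[0,0,0],255]
  ]
}}

```text
time: 4.62
eef_pos: [0.6009, -0.0371, 0.1862]
eef_rot: [-0.035, -3.139, 0.01]
force: [3.3, -16.6, -0.6]
opening: -0.0
grasp_force: 8.1
```

At the stop (16 N with no further travel). I back off, rise and set the fingers about 30 mm apart.

{"method": "play_rows", "body": {
  "increments": [
    [[0,-1,0],[0,0,0],255],
    [[0,-2.5,0],[0,0,0],255],
    [[0,-2.5,-3],[0,0,0],255],
    [[0,-2.5,-6],[0,0,0],200],
    [[0,-2.5,-9],[0,0,0],165],
    [[-3,-6,-9],[0,0,0],165],
    [[-7.7,-10,-9],[0,0,0],165],
    [[-7.7,-10,-9],[0,0,0],165],
    [[-7.7,-10,-9],[0,0,0],165],
    [[-7.7,-10,-9],[0,0,0],165]
  ]
}}

```text
time: 5.45
eef_pos: [0.6765, -0.1346, 0.2744]
eef_rot: [-0.036, -3.139, -0.002]
force: [-0.6, -0.3, 0.6]
opening: 0.0302
grasp_force: 0.0
```

Run:
```python
from h import *
np.set_printoptions(precision=1,suppress=True)
im=arm.camera("wrist");cv2.imwrite("pics/w3.png",im)
print(pix("wrist",[(.64,-.14,.209),(.64,-.172,.209),(.64,-.108,.209)]),arm.observe()["opening"])
go((.677,-.140,.19))
```

```text
[[307.6 163.4]
 [262.5 164.4]
 [352.9 162.4]] 0.029892945461293178
t 5.5 pos [ 0.7 -0.1  0.3] F [-0.9  0.6 -0.3] turn [ 0. -0. -0.]
(0.677, -0.14, 0.19) [-0.1 -0.6  8.5]
```

View pics/w3.png

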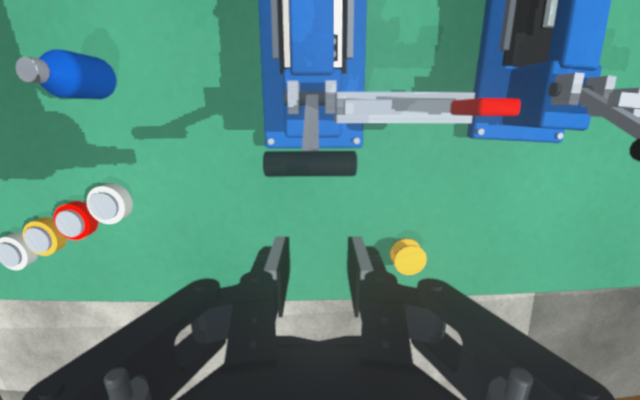

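The picture shows the bar at columns 263–357 (centre 310), between the fingers, with the catch at its outer end. I descend behind the bar.

{"method": "play_rows", "body": {
  "increments": [
    [[0,-0.4,3],[0,0,0],165],
    [[0,-0.4,6],[0,0,0],165],
    [[0,-0.4,8.9],[0,0,0],165],
    [[0,-0.4,8.9],[0,0,0],165],
    [[0,-0.4,8.9],[0,0,0],165]
  ]
}}

```text
time: 5.92
eef_pos: [0.6751, -0.1374, 0.1867]
eef_rot: [-0.031, -3.138, 0.0]
force: [0.2, -0.1, 1.4]
opening: 0.0301
grasp_force: 0.0
```

{"method": "play_rows", "body": {
  "increments": [
    [[0.8,0,0],[0,0,0],165],
    [[1.3,0,0],[0,0,0],165],
    [[1.7,0,0],[0,0,0],165],
    [[2.4,0,-0.2],[0,0,0],165],
    [[3.0,0,-0.5],[0,0,0],165],
    [[3.7,0,-0.7],[0,0,0],165],
    [[4.4,0,-0.8],[0,0,0],165],
    [[5.1,0,-0.9],[0,0,0],165],
    [[5.8,0,-1.0],[0,0,0],165],
    [[5.8,0,-1.0],[0,0,0],165]
  ]
}}

```text
time: 6.75
eef_pos: [0.6159, -0.1372, 0.1974]
eef_rot: [-0.034, -3.139, -0.001]
force: [0.7, -0.2, 0.1]
opening: 0.0301
grasp_force: 0.3
```

Run:
```python
from h import *
im=arm.camera("scene");go()
cv2.imwrite("pics/s4.png",cv2.resize(im[110:260,160:360],(800,600),interpolation=cv2.INTER_CUBIC))
```

```text
t 6.8 pos [ 0.616  -0.1371  0.1967] F [0.4 0.  0. ] turn [ 0.001 -0.004 -0.001]
```

View pics/s4.png

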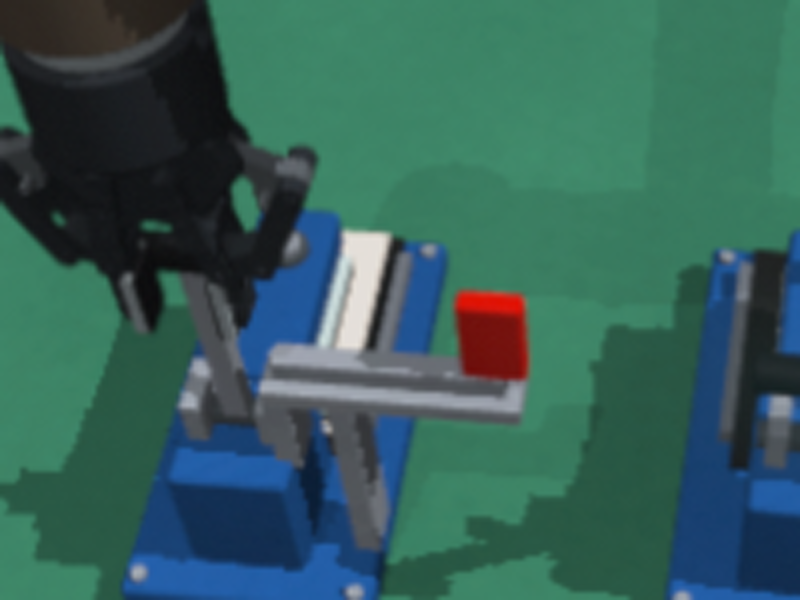

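The stem is now nearly upright between the fingers, at about (215,340), and the bar is moving. I carry on along the arc.

{"method": "play_rows", "body": {
  "increments": [
    [[0.7,0,0],[0,0,0],165],
    [[1.4,0,0],[0,0,0],165],
    [[2.1,0,0],[0,0,0],165],
    [[2.8,0,0.1],[0,0,0],165],
    [[3.5,0,0.2],[0,0,0],165],
    [[4.1,0,0.4],[0,0,0],165],
    [[4.8,0,0.6],[0,0,0],165],
    [[5.5,0,0.8],[0,0,0],165],
    [[6.1,0,1.1],[0,0,0],165],
    [[6.7,0,1.4],[0,0,0],165],
    [[7.3,0,1.8],[0,0,0],165],
    [[7.9,0,2.1],[0,0,0],165],
    [[8.3,0,2.5],[0,0,0],165],
    [[8.7,0,2.8],[0,0,0],165],
    [[8.7,0,2.8],[0,0,0],165]
  ]
}}

```text
time: 8.05
eef_pos: [0.5296, -0.1352, 0.1682]
eef_rot: [-0.034, -3.139, -0.001]
force: [1.1, 0.2, -0.7]
opening: 0.0298
grasp_force: 0.2
```

{"method": "play_rows", "body": {
  "increments": [
    [[0.2,0,0.2],[0,0,0],165],
    [[0.4,0,0.4],[0,0,0],165],
    [[0.6,0,0.5],[0,0,0],165],
    [[0.6,0,0.5],[0,0,0],165]
  ]
}}

```text
time: 8.38
eef_pos: [0.5288, -0.1353, 0.166]
eef_rot: [0.031, 3.132, -0.001]
force: [7.3, -1.9, 1.7]
opening: 0.03
grasp_force: 3.7
```

{"method": "play_rows", "body": {
  "increments": [
    [[0.1,0,0],[0,0,0],165],
    [[0.2,0,0],[0,0,0],165],
    [[0.3,0,0],[0,0,0],165],
    [[0.3,0,0],[0,0,0],165]
  ]
}}

```text
time: 8.72
eef_pos: [0.5287, -0.1353, 0.1662]
eef_rot: [0.03, 3.126, -0.002]
force: [13.5, -2.4, -2.5]
opening: 0.0305
grasp_force: 6.8
```

The motion has stopped with force building, so it is at the stop. I back off, rise and check.

{"method": "play_rows", "body": {
  "increments": [
    [[-1,0,-0.3],[0,0,0],165],
    [[-3,0,-0.5],[0,0,0],165],
    [[-3.5,0,-3],[0,0,0],165],
    [[-3.5,0,-7],[0,0,0],165],
    [[-3.5,0,-11],[0,0,0],165],
    [[-3.5,-4,-14],[0,0,0],165],
    [[-3.5,-8,-14],[0,0,0],165],
    [[-3.5,-12,-14],[0,0,0],165],
    [[-3.5,-16,-14],[0,0,0],165],
    [[-3.5,-16,-14],[0,0,0],165],
    [[-3.5,-16,-14],[0,0,0],165]
  ]
}}

```text
time: 9.63
eef_pos: [0.5521, -0.2977, 0.3025]
eef_rot: [-0.04, -3.137, -0.003]
force: [-0.3, 0.1, -0.0]
opening: 0.0302
grasp_force: 0.0
```

Run:
```python
from h import *
im=arm.camera("scene");t=arm.camera("top");go()
cv2.imwrite("pics/s5.png",np.hstack([cv2.resize(im[130:280,170:280],(440,600),interpolation=cv2.INTER_CUBIC),cv2.resize(t[145:295,360:450],(360,600),interpolation=cv2.INTER_CUBIC)]))
P=[(.5056,-.138+d,.186) for d in(-.032,.032)]
print(pix("scene",P),pix("top",P))
```

```text
t 9.73 pos [ 0.5529 -0.2955  0.3033] F [-0.1  0.1  0.2] turn [ 0.001 -0.003 -0.001]
[[206.16472834 148.39586315]
 [238.88525566 150.11467086]] [[454.30036515 242.77348041]
 [416.51185956 242.8692694 ]]
```

View pics/s5.png

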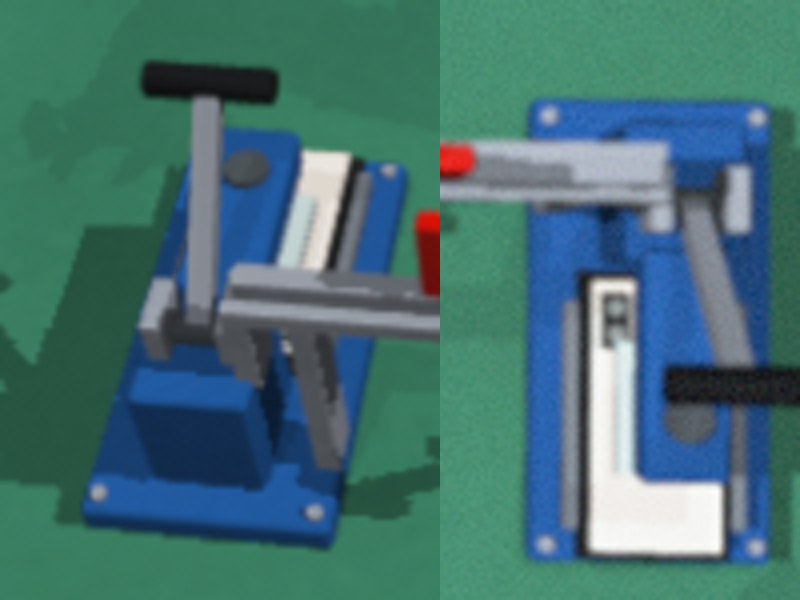

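The bar is all the way forward: scene (222.5,150.5), predicted (222.5,149). In the top picture it sits at row 241 against 243 predicted. To rule out the fingers having stopped on something else, I make a second push, higher on the bar.

{"method": "play_rows", "body": {
  "increments": [
    [[-0.5,4,0],[0,0,0],165],
    [[-0.5,8,0],[0,0,0],165],
    [[-0.5,12,0],[0,0,0],165],
    [[-0.5,15.9,0],[0,0,0],165],
    [[-0.5,15.9,4],[0,0,0],165],
    [[-0.5,15.9,8],[0,0,0],165],
    [[-0.5,15.9,12],[0,0,0],165],
    [[-0.5,15.9,12.6],[0,0,0],165],
    [[0.5,15.9,12.6],[0,0,0],165],
    [[1.5,15.9,12.6],[0,0,0],165],
    [[2.2,15.9,12.6],[0,0,0],165],
    [[2.6,15.9,12.6],[0,0,0],165],
    [[2.6,15.9,12.6],[0,0,0],165]
  ]
}}

```text
time: 10.82
eef_pos: [0.531, -0.1365, 0.1808]
eef_rot: [0.034, 3.137, 0.0]
force: [0.4, -0.1, 0.1]
opening: 0.0298
grasp_force: 0.0
```

{"method": "play_rows", "body": {
  "increments": [
    [[0.3,0,0],[0,0,0],165],
    [[0.6,0,0],[0,0,0],165],
    [[0.9,0,0],[0,0,0],165],
    [[0.9,0,0],[0,0,0],165]
  ]
}}

```text
time: 11.15
eef_pos: [0.5286, -0.1363, 0.1804]
eef_rot: [0.031, 3.125, -0.001]
force: [12.1, -2.8, -5.1]
opening: 0.0303
grasp_force: 5.9
```

It stopped at the same place (x 0.5286) from a different height, so the lever is at its end stop. I withdraw and hand in.

{"method": "play_rows", "body": {
  "increments": [
    [[-1,0,0],[0,0,0],165],
    [[-3,0,0],[0,0,0],165],
    [[-3.5,0,-3],[0,0,0],165],
    [[-3.5,0,-7],[0,0,0],165],
    [[-3.5,0,-11],[0,0,0],165],
    [[-3.5,-4,-12],[0,0,0],165],
    [[-3.5,-8,-12],[0,0,0],165],
    [[-3.5,-12,-12],[0,0,0],165],
    [[-3.5,-16,-12],[0,0,0],165],
    [[-3.5,-16,-12],[0,0,0],165],
    [[-3.5,-16,-12],[0,0,0],165]
  ]
}}

```text
time: 12.07
eef_pos: [0.5528, -0.2989, 0.2972]
eef_rot: [-0.04, -3.139, -0.001]
force: [-0.1, -0.1, -1.2]
opening: 0.0302
grasp_force: 0.0
```

Run:
```python
from h import *
im=arm.camera("scene")
a=cv2.imread("pics/scene0.png")
print("spare press change",cv2.absdiff(im[180:275,340:450],a[180:275,340:450]).mean())
m=(im[:,:,2]>180)&(im[:,:,1]<60);m[:150]=0;m[220:]=0;m[:,:240]=0;m[:,330:]=0
print("tab px",np.argwhere(m).mean(0))
print(arm.finish_job())
```

```text
spare press change 0.8121212121212121
tab px [185.24193548 282.32258065]
the job is handed in; nothing more can be done
None
```

The job is handed in: on the press with the phone, the catch was pushed out to its stop and the T-handle then pulled forward to its stop. It was released after about 12 s, the empty press was not touched, and the hand-in returned no verdict.

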